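Push the coin cell into its well and shut the battery lid

ROBOT

A 7-joint arm with a two-finger parallel gripper is mounted at the origin on the work surface. World frame = base frame: x ahead of the robot, y to its left, z up, the work surface at z = 0. Lengths are in m, angles in rad, forces in N, time in s.
With the tool pointing down it reaches from about 0.35 to 0.9 m from the base axis. Payload 7.2 kg.
Tool frame: the origin (TCP) lies at the very end of the fingers, on their centre line; the grasp point (between the pads) lies 19 mm behind it; z points along the fingers, y is the line along which they close (so a half turn about z gives the same grasp; the last joint's range is limited). The gripper opens to 88 mm and grips with 3 to 60 N. Pads are 20 mm wide; open, the fingers measure 115 mm over their backs; the gripper's body (75 mm by 178 mm) begins 61 mm behind the grasp point.
Start: joints at [1.038, 0.411, -0.013, 1.596, 0.006, 1.134, -0.082], TCP at [0.28, -0.559, 0.223] pointing down, gripper open.
Joint ranges: [-2.95, 2.95], [-0.29, 1.99], [-1.47, 1.44], [0.14, 2.54], [-1.03, 4.17], [0.13, 1.85], [-2.86, 2.86]. Speed limits (rad/s): [2.39, 2.39, 3.01, 3.01, 3.14, 3.14, 3.14].

INTERFACE

Orientations are given as a unit quaternion [x, y, z, w].
In Python, from station import bot gives the robot as it stands.
- The arm moves only by the tool carry_out, never from a script. Its argument "commands" is a list that holds one entry, the list of rows, each a list of 7 numbers: the shift along the tool's x, y, z scaled (see below), then the turn, a rotation vector about the tool's x, y, z scaled (see below), then the closure, from -1 (fully open) to 1 (shut), so that 0 is half open. A call has 1 to 5 rows; each row is the pose to reach, as a shift and turn from the pose commanded when the call began, along the tool's axes at that moment; what a row does not reach only later rows make up. The controller multiplies each number of a shift by 0.15 m and each number of a turn by pi/2 rad. A row lasts 1/12 s, in which the tool goes at most 41.7 mm and 7.16 degrees, less where a joint would pass 70% of its speed; a pose out of reach is approached as far as the arm can. A call with a number of a shift or a turn outside -1 to 1 is refused whole. A call with a gripper value outside its range is refused whole. The fingers move at their own pace and stop on an object; the grip force is fixed at half the most. Time passes only in rows, so rows that repeat a pose let the fingers close. It gives the time, the measured TCP pose, the force, the opening and the grip force at its end, in the units of the state.
- bot.observe(): the state, without advancing time (a new reading comes with each control period).
- bot.camera(name): name is "scene" or "top"; returns a dict with "img" (480x640x3 uint8, red, green, blue), "vertical_fov" (degrees; the focal length in pixels is half the picture's height over the tangent of half this angle, whatever the lens; pixels are square), "cx", "cy" (the principal point, pixels), "D" ([k1, k2, p1, p2, k3] as OpenCV has them; the pictures are not rectified), "R" (3x3) and "t" (3): a world point X has camera coordinates R X + t. Camera axes: x right, y down, z forward; pixel columns grow to the right and rows downward; lengths in m; the calibration is good to about 2 mm. A picture is of the moment at which its call begins. There is no depth.
- bot.close_job(): hands the job in; it is judged then, once.
Trained networks look in a picture, given as the dict that the camera call returned (one of the last four; its "shot" number tells which), for a name from the list of things; names that differ only in an ending like _2 or _b are one class to them, and where a whole thing is asked for, a point or a joint stands for the part that bears it (a point fixed in the world has none). Each returns a list of dicts, best first, with "conf" (0 to 1); they miss things now and then, are a little off and sometimes report something else, mostly with a low value. They report only what shows in the picture. A call takes as long as a camera call.
- bot.spot_in(picture, name): "bbox" ([left, top, right, bottom] in pixels, round what is visible of it).
The state is a dict: "time_s": time; "q": joint angles; "qvel": joint speeds; "joint_torque": joint torques, N m; "position": TCP position; "ee_rot": TCP orientation; "contact_force": force on the tool from outside, world axes, zero at the start; "ft_torque": the same for the moment, N m; "finger_gap": finger opening in m; "grip_force": force on a finger pad.
Only numpy, scipy, OpenCV 4.12 (cv2) and the standard library are available. Lean on these libraries where they do the work, as an engineer would, in place of code of your own. Each camera call takes 0.05 s, during which the arm holds its last target. There are 200 camera calls.

TASK

Fit the battery in the wall controller that lies face down in the repair clamp: with a fingertip, push the coin cell that lies on the controller's back across the edge of the round battery well until it drops in and lies flat, then push the little battery lid over and press it fully shut. Only push: do not pick the cell up or let it fall off the controller, and leave the other things on the bench where they are.

Things in the scene. Friction and masses are not known exactly. Their poses are not given: they have to be found in the camera images.
- panel: Beige wall controller, 130 (x) x 170 (y) x 24 mm, face down, held immovably in a low clamp. Origin on the bench under its middle, z up; its flat back, where the cell slides, is 32 mm above the bench. Clamp jaws and end plate (y = -149 to +101 mm) are lower. A green terminal block stands 9 mm above the back at x 45 to 55, y 35 to 69 mm; only it and the lid stand up from the back.
- well (a point): Centre of the floor of the round battery well in the controller's back: 27.5 mm across, 8.3 mm deep with a 1 mm chamfer at its edge, its centre at x = +20, y = 0 mm of the controller; axes as the controller's. Brass contact on its floor. This point is 23.7 mm above the bench.
- cell: The new coin cell: bright steel disc 24.5 mm across, 7.7 mm thick, about 12 g, lying flat and loose on the controller's back on the -x side of the well, its middle 35 to 80 mm from the middle of the well. Origin at the centre of the disc, z along its axis. In the well its top lies 0.6 mm below the back of the controller.
- lid (a joint): Battery lid angle, rad: 0 = shut, flat on the back over the well; 1.6 to 1.95 at the start = standing open, leaning away from the well; stop at 2.0. Darker beige flap 44 mm wide (y), 42 mm long plus a thumb tab to 46 mm, 2.6 mm thick. It stays where it is left (needs under 0.4 N at the free edge); no spring or click. Shut, its top is 35 mm above the bench.
- lid_hinge (a point): Middle of the lid's hinge axis, which runs along the controller's y at x = +40 mm, on the far side of the well from the cell, 33.6 mm above the bench.
- lid_tab (a point): Middle of the lid's free edge at the thumb tab, 46 mm from the hinge axis; it moves with the lid.
- meter: Orange and dark grey multimeter 185 x 92 mm, 50 mm high with its dial, lying on the bench to the left; origin under its middle. A bystander.
- driver: Screwdriver with red handle, 180 mm long, lying on the bench to the right. A bystander.
- brush: Small black-handled brush, 160 mm long, lying on the bench to the right. A bystander.
- dish: Round steel screw dish 96 mm across, 22 mm high, on the bench to the left. A bystander.
- oldcell: The spent coin cell, dull dark grey, same size as the new one, lying on the bench itself, nearer the robot on the left. A bystander, not the one to fit.
- cleaner: White plastic bottle with blue cap, 54 mm across, 120 mm high, standing beyond the clamp, left or right. A bystander.
- spray: Blue spray can, 52 mm across, 150 mm high, standing beyond the clamp, left or right. A bystander.

How it is judged:
On the way, in this order (a step that is already met when the one before it is completed fails the run):
1. the cell has dropped into the well and lies flat in it, the lid still open (horizontal distance between cell and well below 0.003 m and z of cell in the frame of well below 0.0055 m and angle between cell's own z axis and vertical below 0.09 rad and value of joint lid above 0.5 rad), for 0.2 s.
2. the lid is shut over it (horizontal distance between cell and well below 0.003 m and z of cell in the frame of well below 0.0055 m and angle between cell's own z axis and vertical below 0.09 rad and value of joint lid below 0.06 rad), for 0.2 s.
At the end, for the whole second after the job is handed in: the cell lies at rest in the well (centre within 3 mm of the well's axis, no more than 1.6 mm above its seated height, tilted under 5 degrees) and the lid is shut to within 0.06 rad (all of step 2 and linear speed of cell below 0.02 m/s); the robot touches nothing.
It fails at once if the cell is lifted off the controller (more than 8 mm above where it lay) (z of cell in the frame of panel above 0.04385 m).
It fails at once if the cell falls off the controller (z of cell in the frame of panel below 0.018 m).
It fails at once if another thing on the bench is moved more than 20 mm (distance of any of meter, driver, brush, dish, oldcell, cleaner, spray from where it was at the start of the episode above 0.02 m).
It also fails if it takes over 54 s, if anything falls off the work surface, if the arm or the gripper's body presses on something with over 40 N, if the wrist force passes 120 N, or if a joint passes its speed limit or range.

## Working session

There is one attempt and no reset: what is moved stays moved. The work goes in short steps, Python scripts to look and compute and a tool call to move; the robot and the scene stay as the last step left them, time stands still between calls to the robot, and variables do not carry over. Pictures are saved under pics/ and viewed, at most 10 in all, crops included, and the job is handed in when it is done.

Besides the shell and the picture viewer there is one more tool, called as a command line: name --argument value ..., lists and objects as JSON in quotes. carry_out: Moves the arm, as the interface text tells. Shifts and turns lie within -1 to 1; 1 stands for 0.15 m of shift or pi/2 rad of turn. Its arguments: {"type":"object","properties":{"commands":{"type":"array","items":{"type":"array","items":{"type":"array","items":{"type":"number"}}}}},"required":["commands"]}

```bash
mkdir -p pics; ls
cat > h.py <<'E'
import numpy as np, cv2
from station import bot
def K(c):
    f=240/np.tan(np.radians(c["vertical_fov"])/2)
    return np.array([[f,0,c["cx"]],[0,f,c["cy"]],[0,0,1.]])
def ray(c,uv,z):
    p=cv2.undistortPoints(np.array([[uv]],float),K(c),np.array(c["D"],float))[0,0]
    R=np.array(c["R"]);t=np.array(c["t"]); o=-R.T@t; d=R.T@np.array([p[0],p[1],1])
    return o+d*(z-o[2])/d[2]
def proj(c,X):
    R=np.array(c["R"]);r,_=cv2.Rodrigues(R)
    return cv2.projectPoints(np.array(X,float).reshape(-1,1,3),r,np.array(c["t"],float),K(c),np.array(c["D"],float))[0][:,0]
def save(c,n,crop=None,s=1):
    im=c["img"][:,:,::-1]
    if crop: l,t,r,b=crop; im=im[t:b,l:r]
    cv2.imwrite("pics/"+n,cv2.resize(im,None,fx=s,fy=s,interpolation=cv2.INTER_CUBIC))
E
python3 - <<'E'
from h import *
for n in ["top","scene"]:
    c=bot.camera(n); save(c,n+"0.png")
    R=np.array(c["R"]);print(n,"cam at",-R.T@np.array(c["t"]),c["vertical_fov"])
    for k in ["panel","cell","lid","oldcell","cleaner","spray","meter"]:
        for d in bot.spot_in(c,k)[:2]:
            b=d["bbox"];print(k,round(d["conf"],2),np.round(b),np.round(ray(c,((b[0]+b[2])/2,(b[1]+b[3])/2),.036),3))
s=bot.observe();print(s["position"],s["ee_rot"],s["time_s"],s["contact_force"])
E
```

```text
pics
top cam at [0.3209628 0.0060891 1.0860268] 48.13053793644632
panel 0.92 [238. 216. 372. 286.] [0.543 0.059 0.036]
panel 0.66 [215. 343. 229. 356.] [0.342 0.212 0.036]
cell 0.4 [278. 266. 289. 277.] [0.5   0.1   0.036]
lid 0.81 [286. 220. 309. 234.] [0.592 0.076 0.036]
cleaner 0.85 [412. 133. 441. 174.] [ 0.762 -0.187  0.036]
spray 0.75 [262. 110. 292. 164.] [0.788 0.13  0.036]
meter 0.82 [123. 170. 194. 266.] [0.603 0.364 0.036]
scene cam at [0.84817202 0.3571216  0.739529  ] 56.549975213263906
panel 0.59 [260. 208. 395. 326.] [0.561 0.078 0.036]
cell 0.65 [452. 252. 467. 268.] [0.366 0.224 0.036]
cell 0.42 [351. 248. 366. 260.] [0.499 0.094 0.036]
oldcell 0.64 [450. 252. 466. 262.] [0.362 0.219 0.036]
cleaner 0.72 [123. 151. 199. 178.] [ 0.664 -0.337  0.036]
cleaner 0.65 [135. 202. 176. 254.] [ 0.755 -0.2    0.036]
spray 0.8 [227. 314. 266. 376.] [0.759 0.101 0.036]
meter 0.9 [388. 355. 470. 480.] [0.618 0.372 0.036]
[ 0.28015478 -0.55871576  0.22267444] [9.73113631e-01 2.30325549e-01 2.22250622e-05 3.59432954e-05] 0.8 [-0.44372626 -0.42414285 -0.200965  ]
```

View pics/top0.png

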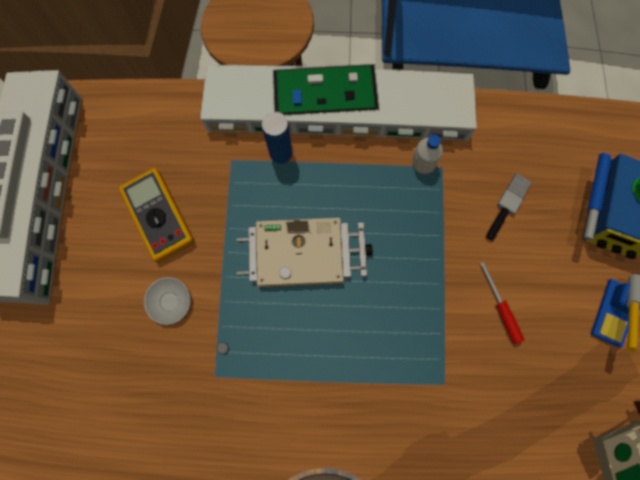

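View pics/scene0.png

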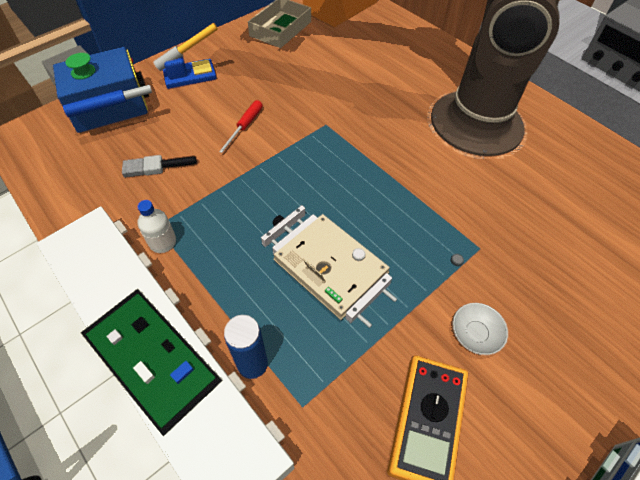

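```bash
cat >> h.py <<'E'
def rect(c,z,x0,x1,y0,y1,ppm=2500):
    # orthographic view at height z: rows = x descending, cols = y descending (like top camera)
    xs=np.arange(x1,x0,-1/ppm); ys=np.arange(y1,y0,-1/ppm)
    Y,X=np.meshgrid(ys,xs); P=np.stack([X,Y,np.full_like(X,z)],-1)
    uv=proj(c,P.reshape(-1,3)).reshape(*X.shape,2).astype(np.float32)
    return cv2.remap(c["img"][:,:,::-1].copy(),uv[...,0],uv[...,1],cv2.INTER_CUBIC)
E
python3 - <<'E'
from h import *
x0,x1,y0,y1=.46,.64,-.05,.17
ims=[]
for n in ["top","scene"]:
    c=bot.camera(n); im=rect(c,.032,x0,x1,y0,y1,2500)
    hsv=cv2.cvtColor(im,cv2.COLOR_BGR2HSV)
    m=((hsv[...,0]>12)&(hsv[...,0]<30)&(hsv[...,1]>35)&(hsv[...,2]>150)).astype(np.uint8)
    m=cv2.morphologyEx(m,cv2.MORPH_CLOSE,np.ones((25,25)));m=cv2.morphologyEx(m,cv2.MORPH_OPEN,np.ones((25,25)))
    ct=max(cv2.findContours(m,0,1)[0],key=cv2.contourArea); r=cv2.minAreaRect(ct)
    bx=cv2.boxPoints(r); 
    print(n,"centre",x1-r[0][1]/2500,y1-r[0][0]/2500,"size mm",np.array(r[1])/2.5,"ang",r[2])
    print([(round(x1-b[1]/2500,4),round(y1-b[0]/2500,4)) for b in bx])
    cv2.polylines(im,[bx.astype(int)],True,(0,0,255),1)
    ims.append(im)
im=np.vstack(ims)
cv2.imwrite("pics/r1.png",cv2.resize(im,None,fx=.65,fy=.65) if im.shape[0]>600 else im); print(im.shape)
E
```

```text
top centre 0.544903857421875 0.07272578125000001 size mm [128.06943359 168.19716797] ang 85.51539611816406
[(np.float32(0.6022), np.float32(0.1616)), (np.float32(0.6153), np.float32(-0.0061)), (np.float32(0.4876), np.float32(-0.0161)), (np.float32(0.4745), np.float32(0.1516))]
scene centre 0.5489062866210938 0.07474338989257814 size mm [138.65184326 182.02608643] ang 85.43281555175781
[(np.float32(0.6108), np.float32(0.171)), (np.float32(0.6253), np.float32(-0.0105)), (np.float32(0.487), np.float32(-0.0215)), (np.float32(0.4726), np.float32(0.1599))]
(900, 550, 3)
```

View pics/r1.png

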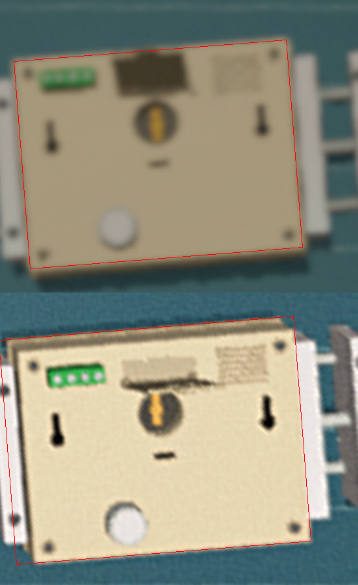

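Top view (rectified, upper half): the panel fits at (0.545, 0.073), yaw about 0.078 rad, with the well at about (0.565, 0.074) (pixel 155,122). The cell is at about (0.499, 0.097) (pixel 118,228), and the lid stands open at (150,72). I'll travel with the fingers about 14 mm apart, so they push the disc as a stable two-point V.

carry_out --commands '[[[0.154,-0.172,0.04,0,0,0,0.68],[0.308,-0.345,0.08,0,0,0,0.68],[0.461,-0.517,0.12,0,0,0,0.68],[0.615,-0.69,0.16,0,0,0,0.68],[0.769,-0.862,0.205,0,0,0,0.68]]]'

```text
time_s: 1.32
position: [0.3255, -0.39, 0.1919]
ee_rot: [0.973, 0.23, 0.0, 0.0]
contact_force: [-0.1, 0.5, -0.1]
finger_gap: 0.0579
grip_force: 0.0
```

carry_out --commands '[[[0.154,-0.172,0.04,0,0,0,0.68],[0.308,-0.345,0.08,0,0,0,0.68],[0.461,-0.517,0.12,0,0,0,0.68],[0.615,-0.69,0.16,0,0,0,0.68],[0.769,-0.862,0.205,0,0,0,0.68]]]'

```text
time_s: 1.73
position: [0.3707, -0.2227, 0.1613]
ee_rot: [0.973, 0.23, 0.0, 0.0]
contact_force: [1.0, -0.6, -0.2]
finger_gap: 0.0247
grip_force: 0.0
```

carry_out --commands '[[[0.154,-0.172,0.04,0,0,0,0.68],[0.308,-0.345,0.08,0,0,0,0.68],[0.461,-0.517,0.12,0,0,0,0.68],[0.615,-0.69,0.16,0,0,0,0.68],[0.769,-0.862,0.205,0,0,0,0.68]]]'

```text
time_s: 2.15
position: [0.416, -0.0553, 0.1306]
ee_rot: [0.973, 0.23, 0.001, 0.0]
contact_force: [1.1, -0.2, -0.5]
finger_gap: 0.0141
grip_force: 0.0
```

carry_out --commands '[[[0.154,-0.172,0.04,0,0,0,0.68],[0.308,-0.345,0.08,0,0,0,0.68],[0.461,-0.517,0.12,0,0,0,0.68],[0.615,-0.69,0.16,0,0,0,0.68],[0.769,-0.862,0.205,0,0,0,0.68]]]'

```text
time_s: 2.57
position: [0.4612, 0.1122, 0.0997]
ee_rot: [0.973, 0.23, 0.0, 0.0]
contact_force: [0.2, 0.3, -0.7]
finger_gap: 0.0137
grip_force: 0.0
```

carry_out --commands '[[[0,0,0,0,0,0.075,0.68],[0,0,0,0,0,0.15,0.68],[0,0,0,0,0,0.225,0.68],[0,0,0,0,0,0.3,0.68],[0,0,0,0,0,0.3,0.68]]]'

```text
time_s: 2.98
position: [0.4609, 0.1106, 0.0997]
ee_rot: [1.0, -0.006, 0.0, 0.0]
contact_force: [0.9, 0.1, -0.4]
finger_gap: 0.0138
grip_force: 0.0
```

carry_out --commands '[[[0,0,0,0,0,0.07,0.68],[0,0,0,0,0,0.14,0.68],[0,0,0,0,0,0.207,0.68],[0,0,0,0,0,0.207,0.68],[0,0,0,0,0,0.207,0.68]]]'

```text
time_s: 3.4
position: [0.4608, 0.1105, 0.0998]
ee_rot: [0.987, -0.162, 0.0, 0.0]
contact_force: [-0.3, 0.5, -0.3]
finger_gap: 0.0138
grip_force: 0.0
```

Run:
```python
from h import *
x0,x1,y0,y1=.44,.64,-.01,.17
ims=[]
for n in ["top","scene"]:
    c=bot.camera(n); im=rect(c,.0397,x0,x1,y0,y1,2200); ims.append(im)
    for k in ["cell","lid_tab","lid"]:
        for d in bot.spot_in(c,k)[:2]:
            b=d["bbox"];print(n,k,round(d["conf"],2),np.round(b),np.round(ray(c,((b[0]+b[2])/2,(b[1]+b[3])/2),.036),4))
im=np.hstack(ims);cv2.imwrite("pics/r2.png",im);print(im.shape)
s=bot.observe();print(s["position"],s["ee_rot"],s["time_s"],s["q"])
```

```text
top cell 0.65 [476. 263. 523. 342.] [ 0.4515 -0.3323  0.036 ]
top lid_tab 0.72 [285. 220. 310. 232.] [0.5944 0.0769 0.036 ]
top lid 0.79 [285. 216. 309. 234.] [0.5964 0.0777 0.036 ]
top lid 0.31 [217. 342. 228. 356.] [0.343 0.212 0.036]
scene cell 0.46 [354. 246. 365. 261.] [0.4978 0.0947 0.036 ]
scene lid_tab 0.53 [306. 261. 327. 282.] [0.5817 0.0712 0.036 ]
scene lid 0.68 [302. 263. 328. 277.] [0.5821 0.0668 0.036 ]
(440, 794, 3)
[0.46076115 0.11036531 0.09962234] [ 9.86354939e-01 -1.64632723e-01 -2.56637732e-05  1.80917982e-05] 3.8 [-0.14014957  0.32656173 -0.23566963  2.07053755  0.10941347  0.7559715
 -2.34511803]
```

View pics/r2.png

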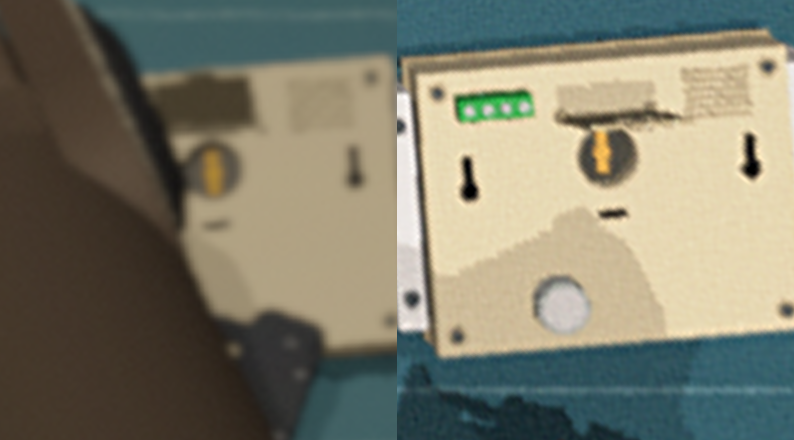

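Right half (scene): cell at (562,305), well at (608,156). They line up with the tool axis to within about 1 mm. Next I lower the fingers and advance slowly.

carry_out --commands '[[[0,0,0.1,0,0,0,0.68],[0,0,0.2,0,0,0,0.68],[0,0,0.3,0,0,0,0.68],[0,0,0.4,0,0,0,0.68],[0,0,0.434,0,0,0,0.68]]]'

```text
time_s: 4.22
position: [0.4598, 0.1102, 0.0329]
ee_rot: [0.986, -0.165, -0.001, 0.0]
contact_force: [-0.5, 0.2, -0.1]
finger_gap: 0.0143
grip_force: 0.0
```

carry_out --commands '[[[0.03,0,0,0,0,0,0.68],[0.06,0,0,0,0,0,0.68],[0.09,0,0,0,0,0,0.68],[0.12,0,0,0,0,0,0.68],[0.14,0,0,0,0,0,0.68]]]'

```text
time_s: 4.63
position: [0.482, 0.1034, 0.0353]
ee_rot: [0.986, -0.165, 0.001, -0.0]
contact_force: [0.7, -0.3, 0.2]
finger_gap: 0.014
grip_force: 0.0
```

carry_out --commands '[[[0.015,0,0,0,0,0,0.68],[0.03,0,0,0,0,0,0.68],[0.045,0,0,0,0,0,0.68],[0.06,0,0,0,0,0,0.68],[0.07,0,0,0,0,0,0.68]]]'

```text
time_s: 5.05
position: [0.4908, 0.1001, 0.0346]
ee_rot: [0.986, -0.165, 0.0, 0.0]
contact_force: [-0.2, -0.4, 0.4]
finger_gap: 0.0146
grip_force: 0.1
```

Run:
```python
from h import *
c=bot.camera("scene"); cv2.imwrite("pics/r3.png",rect(c,.0397,.44,.64,-.01,.17,2800))
s=bot.observe();print(s["position"],s["ee_rot"],s["contact_force"])
```

```text
[0.49096566 0.10005168 0.03455171] [ 9.86272102e-01 -1.65128223e-01  1.06477782e-04 -8.89258083e-06] [0.74349783 0.00521903 0.47935756]
```

View pics/r3.png

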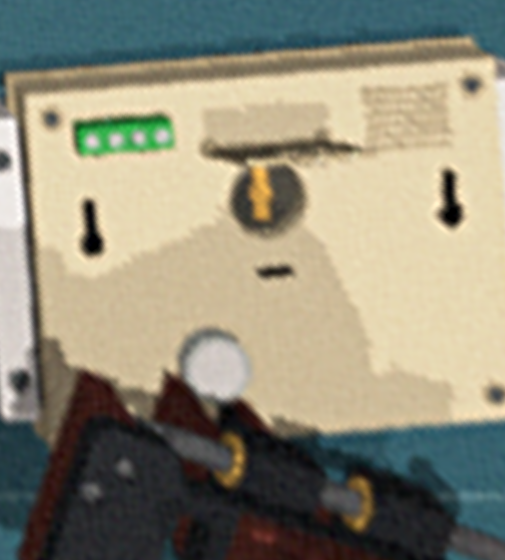

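The fingers have the cell in the V: cell at (216,367), well at (268,200). The well sits about 1–2 mm to the right of the push line, so I'll push with a slight trim.

carry_out --commands '[[[0.02,0.001,0,0,0,0,0.68],[0.04,0.002,0,0,0,0,0.68],[0.06,0.003,0,0,0,0,0.68],[0.08,0.003,0,0,0,0,0.68],[0.1,0.004,0,0,0,0,0.68]]]'

```text
time_s: 5.52
position: [0.5049, 0.0946, 0.0345]
ee_rot: [0.986, -0.165, 0.0, 0.0]
contact_force: [-0.1, 0.6, -0.2]
finger_gap: 0.014
grip_force: 0.0
```

carry_out --commands '[[[0.02,0.001,0,0,0,0,0.68],[0.04,0.002,0,0,0,0,0.68],[0.06,0.003,0,0,0,0,0.68],[0.08,0.003,0,0,0,0,0.68],[0.1,0.004,0,0,0,0,0.68]]]'

```text
time_s: 5.93
position: [0.5188, 0.0892, 0.0345]
ee_rot: [0.986, -0.165, -0.0, 0.0]
contact_force: [-0.5, 0.3, 0.8]
finger_gap: 0.0139
grip_force: 0.0
```

Run:
```python
from h import *
c=bot.camera("scene"); a=rect(c,.0397,.51,.6,.03,.12,4400)
b=rect(c,.032,.51,.6,.03,.12,4400)
cv2.imwrite("pics/r4.png",np.hstack([a,b]));print(a.shape)
s=bot.observe();print(s["position"],s["ee_rot"],s["contact_force"])
```

```text
(396, 396, 3)
[0.5193986  0.08893444 0.03457311] [ 9.86255461e-01 -1.65227397e-01  2.69216444e-04 -2.40487120e-05] [-0.07228426  0.47793792  0.00592576]
```

View pics/r4.png

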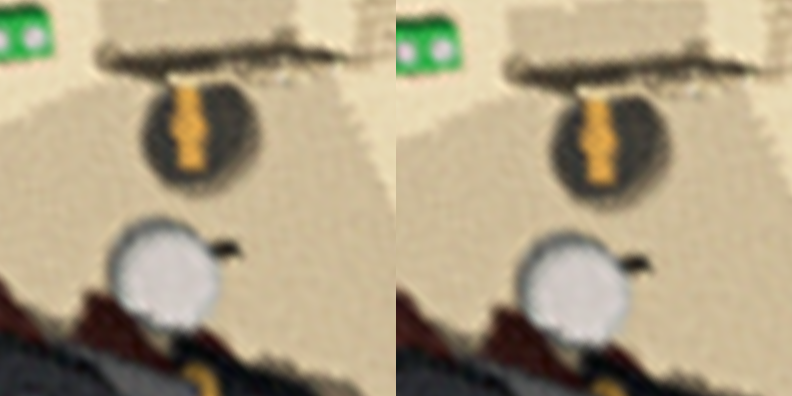

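Cell top is at (167,276) in the z=0.0397 view and the well rim centre at (214,150) in the z=0.032 view. About 30.6 mm remain, with a 0.8 mm trim to the right.

carry_out --commands '[[[0.02,0.001,0,0,0,0,0.68],[0.04,0.002,0,0,0,0,0.68],[0.06,0.003,0,0,0,0,0.68],[0.08,0.003,0,0,0,0,0.68],[0.1,0.003,0,0,0,0,0.68]]]'

```text
time_s: 6.4
position: [0.5329, 0.0839, 0.0346]
ee_rot: [0.986, -0.165, 0.0, 0.0]
contact_force: [-0.3, -0.1, -0.7]
finger_gap: 0.0141
grip_force: 0.0
```

carry_out --commands '[[[0.015,0.001,0,0,0,0,0.68],[0.03,0.002,0,0,0,0,0.68],[0.045,0.002,0,0,0,0,0.68],[0.06,0.002,0,0,0,0,0.68],[0.075,0.002,0,0,0,0,0.68]]]'

```text
time_s: 6.82
position: [0.5432, 0.08, 0.0345]
ee_rot: [0.986, -0.165, -0.0, 0.0]
contact_force: [-0.4, 0.6, -0.4]
finger_gap: 0.014
grip_force: 0.1
```

Run:
```python
from h import *
c=bot.camera("scene"); a=rect(c,.0397,.51,.6,.03,.12,4400)
b=rect(c,.032,.51,.6,.03,.12,4400)
cv2.imwrite("pics/r5.png",np.hstack([a,b]))
s=bot.observe();print(s["position"],s["ee_rot"],s["contact_force"])
```

```text
[0.54369622 0.0798047  0.03455104] [ 9.86269504e-01 -1.65143683e-01  1.72980343e-04  1.17339760e-06] [ 0.79739511 -0.50711774  0.98872796]
```

View pics/r5.png

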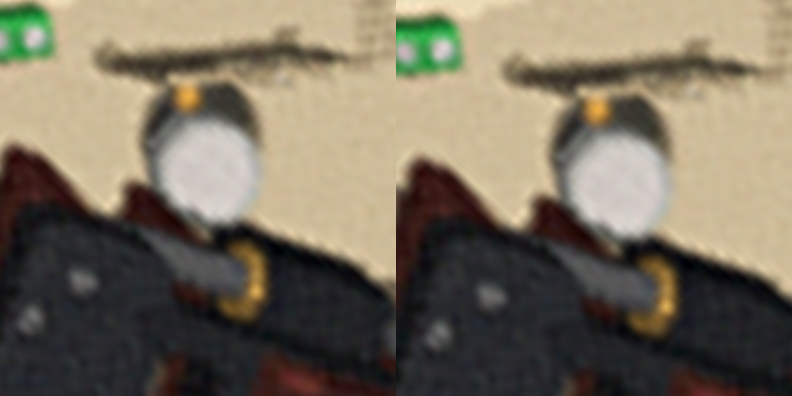

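The cell covers most of the well: (208,171) against rim centre (214,150). About 5 mm remain.

carry_out --commands '[[[0.01,0,0,0,0,0,0.68],[0.02,0,0,0,0,0,0.68],[0.03,0,0,0,0,0,0.68],[0.035,0,0,0,0,0,0.68],[0.035,0,0,0,0,0,0.68]]]'

```text
time_s: 7.28
position: [0.5482, 0.0782, 0.0345]
ee_rot: [0.986, -0.165, 0.0, 0.0]
contact_force: [0.1, -0.7, 0.2]
finger_gap: 0.014
grip_force: 0.0
```

Run:
```python
from h import *
c=bot.camera("scene"); a=rect(c,.032,.51,.6,.03,.12,5500)
cv2.imwrite("pics/r6.png",a)
s=bot.observe();print(s["position"],s["ee_rot"],s["contact_force"])
```

```text
[0.54810038 0.07828996 0.03451085] [ 9.86282023e-01 -1.65068990e-01 -6.37091622e-06  1.43086013e-05] [-0.15682734  0.21086496  0.66439911]
```

View pics/r6.png

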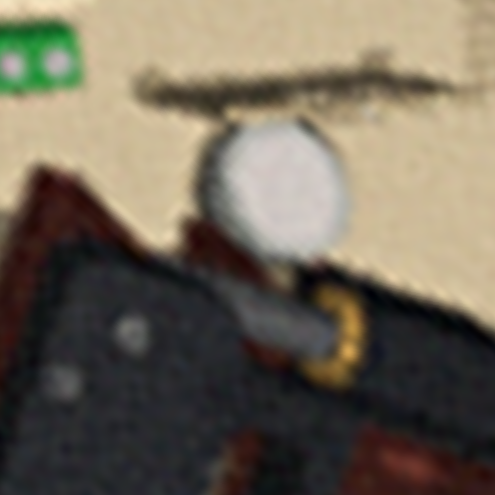

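The disc now sits inside the rim (198–348 px across), so it has apparently dropped in. I'll check by tapping over it with the fingers closed, down to just above back height.

carry_out --commands '[[[-0.01,0,0,0,0,0,0.68],[-0.02,0,0,0,0,0,0.68],[-0.02,0,-0.03,0,0,0,0.68],[-0.02,0,-0.07,0,0,0,0.68],[-0.02,0,-0.1,0,0,0,0.68]]]'

```text
time_s: 7.75
position: [0.5454, 0.0794, 0.0504]
ee_rot: [0.986, -0.165, 0.0, -0.0]
contact_force: [0.3, -0.0, -0.1]
finger_gap: 0.0144
grip_force: 0.0
```

carry_out --commands '[[[0.03,0,0,0,0,0,1],[0.06,0,0,0,0,0,1],[0.09,0,0,0,0,0,1],[0.12,0,0,0,0,0,1],[0.13,0,0,0,0,0,1]]]'

```text
time_s: 8.17
position: [0.5645, 0.0724, 0.0493]
ee_rot: [0.986, -0.165, 0.0, 0.0]
contact_force: [-0.7, -0.1, -0.1]
finger_gap: 0.0005
grip_force: 0.0
```

carry_out --commands '[[[0,0,0.03,0,0,0,1],[0,0,0.06,0,0,0,1],[0,0,0.08,0,0,0,1],[0,0,0.1,0,0,0,1],[0,0,0.1,0,0,0,1]]]'

```text
time_s: 8.58
position: [0.5629, 0.073, 0.0336]
ee_rot: [0.986, -0.165, -0.001, 0.0]
contact_force: [0.3, 0.0, -0.5]
finger_gap: 0.0003
grip_force: 0.0
```

carry_out --commands '[[[0,0,0.004,0,0,0,1],[0,0,0.008,0,0,0,1],[0,0,0.013,0,0,0,1],[0,0,0.013,0,0,0,1],[0,0,0.013,0,0,0,1]]]'

```text
time_s: 9.0
position: [0.5637, 0.073, 0.0327]
ee_rot: [0.986, -0.165, 0.0, -0.0]
contact_force: [0.1, 0.2, -0.5]
finger_gap: 0.0006
grip_force: 0.0
```

No contact force at z=0.0327, so the cell lies below back level and is seated. Now I raise, align with the panel, go over the lid and come down behind it.

carry_out --commands '[[[0,0,-0.1,0,0,0,1],[0,0,-0.2,0,0,0,1],[0,0,-0.3,0,0,0,1],[0,0,-0.4,0,0,0,1],[0,0,-0.48,0,0,0,1]]]'

```text
time_s: 9.42
position: [0.5639, 0.073, 0.1059]
ee_rot: [0.986, -0.165, 0.0, -0.0]
contact_force: [0.7, 0.1, -0.1]
finger_gap: 0.0005
grip_force: 0.0
```

carry_out --commands '[[[0,0,0,0,0,-0.07,1],[0,0,0,0,0,-0.14,1],[0,0,0,0,0,-0.21,1],[0,0,0,0,0,-0.26,1],[0,0,0,0,0,-0.26,1]]]'

```text
time_s: 9.83
position: [0.5636, 0.0728, 0.1047]
ee_rot: [0.999, 0.04, 0.0, -0.0]
contact_force: [-0.3, -0.1, 0.2]
finger_gap: 0.0003
grip_force: 0.0
```

carry_out --commands '[[[0.1,0,0,0,0,0,1],[0.2,0,0,0,0,0,1],[0.3,0,0,0,0,0,1],[0.4,0,0,0,0,0,1],[0.44,0,0,0,0,0,1]]]'

```text
time_s: 10.25
position: [0.631, 0.0781, 0.1045]
ee_rot: [0.999, 0.037, 0.0, -0.0]
contact_force: [0.1, -0.0, -0.0]
finger_gap: 0.0009
grip_force: 0.0
```

Run:
```python
from h import *
s=bot.observe();print(s["position"],s["ee_rot"],s["contact_force"])
c=bot.camera("scene"); save(c,"s7.png",(230,170,410,320),4)
```

```text
[0.63103734 0.07805224 0.10454926] [ 9.99319147e-01  3.68923083e-02  4.44301978e-04 -5.49124539e-05] [ 0.07546956 -0.00203835 -0.02997089]
```

View pics/s7.png

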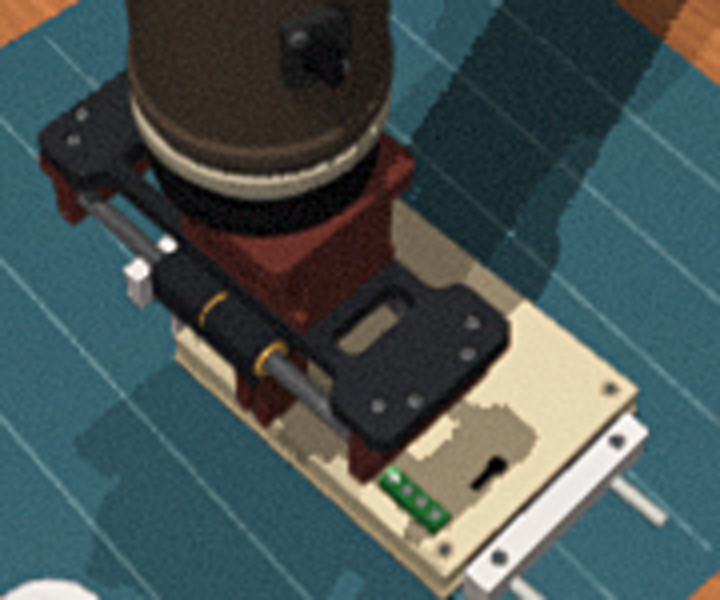

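The hand is above and behind the lid, clear of the spray can, though it hides the well. I'll lower it and sweep the lid over.

carry_out --commands '[[[0,0,0.06,0,0,0,1],[0,0,0.12,0,0,0,1],[0,0,0.18,0,0,0,1],[0,0,0.25,0,0,0,1],[0,0,0.25,0,0,0,1]]]'

```text
time_s: 10.72
position: [0.6273, 0.0776, 0.0642]
ee_rot: [0.999, 0.038, -0.002, 0.0]
contact_force: [-0.9, -0.5, -0.7]
finger_gap: 0.0006
grip_force: 0.0
```

carry_out --commands '[[[-0.03,0,0,0,0,0,1],[-0.06,0,0,0,0,0,1],[-0.09,0,0,0,0,0,1],[-0.12,0,0,0,0,0,1],[-0.15,0,0,0,0,0,1]]]'

```text
time_s: 11.13
position: [0.6067, 0.0763, 0.0676]
ee_rot: [0.999, 0.038, 0.0, -0.0]
contact_force: [0.2, -0.2, -0.1]
finger_gap: 0.0003
grip_force: 0.1
```

carry_out --commands '[[[-0.03,0,0,0,0,0,1],[-0.06,0,0,0,0,0,1],[-0.09,0,0,0,0,0,1],[-0.12,0,0,0,0,0,1],[-0.15,0,0,0,0,0,1]]]'

```text
time_s: 11.55
position: [0.5841, 0.0745, 0.0671]
ee_rot: [0.999, 0.038, 0.0, 0.0]
contact_force: [-0.1, 0.2, 0.0]
finger_gap: 0.0004
grip_force: 0.1
```

Run:
```python
from h import *
s=bot.observe();p=s["position"]-np.array([.545,.0727,0]);a=.078
print(p[0]*np.cos(a)+p[1]*np.sin(a),-p[0]*np.sin(a)+p[1]*np.cos(a),p[2],s["contact_force"])
```

```text
0.03915842925439745 -0.0012298575145889788 0.06710704620625373 [-0.09053754  0.19093857  0.03400513]
```

carry_out --commands '[[[-0.035,0,0.012,0,0,0,1],[-0.065,0,0.03,0,0,0,1],[-0.09,0,0.047,0,0,0,1],[-0.12,0,0.082,0,0,0,1],[-0.143,0,0.123,0,0,0,1]]]'

```text
time_s: 11.97
position: [0.5628, 0.0729, 0.0483]
ee_rot: [0.999, 0.038, 0.0, 0.0]
contact_force: [-0.7, 1.0, 0.6]
finger_gap: 0.0002
grip_force: 0.1
```

carry_out --commands '[[[-0.008,0,0.02,0,0,0,1],[-0.013,0,0.045,0,0,0,1],[-0.017,0,0.067,0,0,0,1],[-0.03,0,0.08,0,0,0,1],[-0.04,0,0.086,0,0,0,1]]]'

```text
time_s: 12.38
position: [0.5571, 0.0725, 0.0353]
ee_rot: [0.999, 0.038, -0.0, -0.0]
contact_force: [0.9, -0.1, 2.6]
finger_gap: 0.0005
grip_force: 1.5
```

carry_out --commands '[[[0,0,0.003,0,0,0,1],[0,0,0.006,0,0,0,1],[0,0,0.009,0,0,0,1],[0,0,0.01,0,0,0,1],[0,0,0.01,0,0,0,1]]]'

```text
time_s: 12.8
position: [0.5572, 0.0725, 0.0351]
ee_rot: [0.999, 0.038, 0.0, 0.0]
contact_force: [-3.6, -0.5, 8.8]
finger_gap: 0.0003
grip_force: 4.5
```

The lid pressed down to z=0.035 with about 9 N on it, which matches fully shut. I'll lift off and take a last look.

carry_out --commands '[[[0,0,-0.05,0,0,0,1],[0,0,-0.15,0,0,0,1],[0,0,-0.3,0,0,0,1],[0,0,-0.5,0,0,0,1],[0,0,-0.7,0,0,0,1]]]'

```text
time_s: 13.22
position: [0.5567, 0.0725, 0.1403]
ee_rot: [0.999, 0.038, -0.001, -0.0]
contact_force: [-0.3, 0.5, -0.8]
finger_gap: 0.0004
grip_force: 0.0
```

carry_out --commands '[[[-0.2,0.2,0,0,0,0,1],[-0.4,0.4,0,0,0,0,1],[-0.6,0.6,0,0,0,0,1],[-0.7,0.8,0,0,0,0,1],[-0.7,1,0,0,0,0,1]]]'

```text
time_s: 13.63
position: [0.4605, -0.0869, 0.1398]
ee_rot: [0.999, 0.038, -0.001, 0.0]
contact_force: [1.8, 0.4, 0.2]
finger_gap: 0.0007
grip_force: 0.0
```

Run:
```python
from h import *
s=bot.observe();print(s["position"],s["contact_force"],s["time_s"])
c=bot.camera("scene"); save(c,"s8.png",(250,190,410,330),4)
```

```text
[ 0.46047148 -0.08689605  0.13976522] [1.75312174 0.44274624 0.19331155] 13.6333
```

View pics/s8.png

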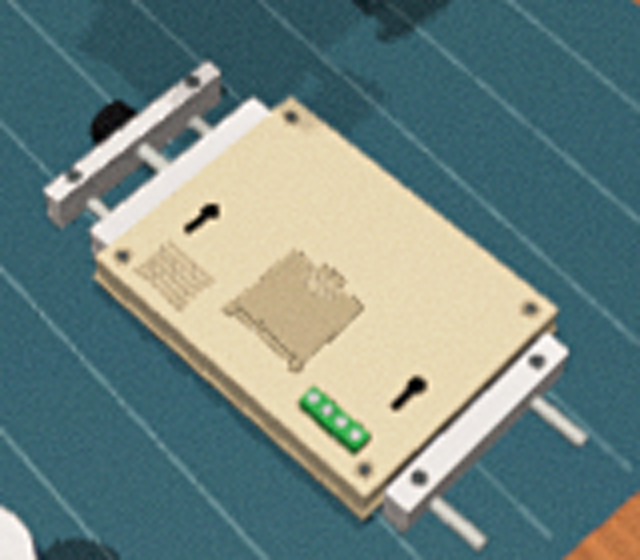

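The lid lies flat over the well, around (300,310), and no cell is loose on the back. The arm is clear, so I'm handing in.

```bash
python3 -c "
from station import bot
print(bot.close_job())"
```

```text
the job is handed in; nothing more can be done
None
```

The coin cell is in the well with the lid pressed shut over it, and the job is handed in at about 14 s; the hand-in call did not report a verdict.

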